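# Feel round the rim of the singing bowl

## Task

Check the rim of the big quartz bowl on the wooden stand for chips: put your fingertips lightly on the rim over the stand's tab, run them once all the way round the rim, clockwise as seen from above, until they are back over the tab, then take the hand away. Press gently, never hard enough to push the sprung cushion down to its stop, and do not pinch, lift, tip or shift the bowl; leave the small bowl, the mallet and the bell alone.

Things in the scene. Friction and masses are not known exactly. Their poses are not given: they have to be found in the camera images.
- bowl: Big frosted white quartz bowl, loose on the stand's cushion: 176 mm across, 134 mm high, wall 11 mm thick, flat-topped rim 12 mm wide, smooth (friction about 0.4), about 0.85 kg. Origin: centre of its underside; x towards the stand's tab, z up. The middle line of the rim is a circle of radius 82 mm; the rim's top is 134 mm above the origin (176 mm above the table).
- stand: Fixed light-wood stand under the big bowl: a round base 170 mm across and 14 mm high with one flat tab, 44 mm wide, that sticks out to 130 mm from the centre along the stand's x axis and shows from above beyond the rim. It can be turned any way. Origin: centre of its underside, on the table.
- cushion (a joint): How far the black cushion plate under the bowl (166 mm across, top 42 mm above the table, a 10 mm high rubber ring round its edge keeps the bowl centred within a few mm) has sunk on its springs, m. 0 = up (at rest), stop at 0.015. It moves straight down and springs back; it starts to sink at 1 to 4 N of push and then takes 0.45 N more per mm.
- small_bowl: A smaller loose bowl of the same white quartz standing straight on the table, 114 mm across, 82 mm high. Not part of the job. Origin: centre of its underside.
- mallet: A loose wooden mallet with a thick round head lying on the table, 200 mm long, 34 mm thick at the head. Not part of the job. Origin: at table height, half-way along; x towards the head.
- bell: A small loose brass hand bell, 56 mm across, 90 mm high, standing on the table. Not part of the job. Origin: centre of its underside.
- rim0: Stretch 0 of the big bowl's rim, 29 mm long (20 degrees), moving with the bowl and not marked by eye. Origin: on top of the rim, at the middle of the stretch. This is the stretch over the stand's tab.
- rim1: Stretch 1 of the big bowl's rim, 29 mm long (20 degrees), moving with the bowl and not marked by eye. Origin: on top of the rim, at the middle of the stretch. It lies 45 degrees clockwise, seen from above, from the stretch over the tab.
- rim2: Stretch 2 of the big bowl's rim, 29 mm long (20 degrees), moving with the bowl and not marked by eye. Origin: on top of the rim, at the middle of the stretch. It lies 90 degrees clockwise, seen from above, from the stretch over the tab.
- rim3: Stretch 3 of the big bowl's rim, 29 mm long (20 degrees), moving with the bowl and not marked by eye. Origin: on top of the rim, at the middle of the stretch. It lies 135 degrees clockwise, seen from above, from the stretch over the tab.
- rim4: Stretch 4 of the big bowl's rim, 29 mm long (20 degrees), moving with the bowl and not marked by eye. Origin: on top of the rim, at the middle of the stretch. It lies 180 degrees clockwise, seen from above, from the stretch over the tab.
- rim5: Stretch 5 of the big bowl's rim, 29 mm long (20 degrees), moving with the bowl and not marked by eye. Origin: on top of the rim, at the middle of the stretch. It lies 225 degrees clockwise, seen from above, from the stretch over the tab.
- rim6: Stretch 6 of the big bowl's rim, 29 mm long (20 degrees), moving with the bowl and not marked by eye. Origin: on top of the rim, at the middle of the stretch. It lies 270 degrees clockwise, seen from above, from the stretch over the tab.
- rim7: Stretch 7 of the big bowl's rim, 29 mm long (20 degrees), moving with the bowl and not marked by eye. Origin: on top of the rim, at the middle of the stretch. It lies 315 degrees clockwise, seen from above, from the stretch over the tab.
Things that resemble listed ones, but are neither listed nor needed, are in the scene too. Of the things that look like the stand, the largest one is meant.

How it is judged:
On the way, in this order (a step that is already met when the one before it is completed fails the run):
1. a fingertip touches the rim of the big bowl over the tab (contact force between the fingers and rim0 above 0.3 N), for 0.05 s.
2. then touches the rim 45 degrees farther round, clockwise (contact force between the fingers and rim1 above 0.3 N), for 0.05 s.
3. then touches the rim 90 degrees farther round, clockwise (contact force between the fingers and rim2 above 0.3 N), for 0.05 s.
4. then touches the rim 135 degrees farther round, clockwise (contact force between the fingers and rim3 above 0.3 N), for 0.05 s.
5. then touches the rim 180 degrees farther round, clockwise (contact force between the fingers and rim4 above 0.3 N), for 0.05 s.
6. then touches the rim 225 degrees farther round, clockwise (contact force between the fingers and rim5 above 0.3 N), for 0.05 s.
7. then touches the rim 270 degrees farther round, clockwise (contact force between the fingers and rim6 above 0.3 N), for 0.05 s.
8. then touches the rim 315 degrees farther round, clockwise (contact force between the fingers and rim7 above 0.3 N), for 0.05 s.
9. and touches the rim over the tab again, the lap complete (contact force between the fingers and rim0 above 0.3 N), for 0.05 s.
At the end, for the whole second after the job is handed in: The bowl stands at rest and upright (within 0.05 rad) on the raised cushion (sunk less than 3 mm), within 12 mm of the stand's centre, and is touched by nothing but the cushion (horizontal distance between bowl and stand below 0.012 m and z of bowl in the frame of stand below 0.047 m and angle between bowl's own z axis and vertical below 0.05 rad and value of joint cushion below 0.003 m and linear speed of bowl below 0.02 m/s).
It fails at once if the bowl is pressed hard: cushion down to its stop (sunk over 14 mm) or over 18 N on the bowl (value of joint cushion above 0.014 m or contact force between any of the fingers, the arm and bowl above 18 N).
It fails at once if the bowl is lifted over 8 mm, tipped over 0.12 rad or shifted over 15 mm (z of bowl in the frame of stand above 0.05 m or angle between bowl's own z axis and vertical above 0.12 rad or horizontal distance between bowl and stand above 0.015 m).
It fails at once if the small bowl, the mallet or the bell is moved over 15 mm (distance of any of small_bowl, mallet, bell from where it was at the start of the episode above 0.015 m).
It also fails if it takes over 64 s, if anything falls off the work surface, if the arm or the gripper's body presses on something with over 40 N, if the wrist force passes 120 N, or if a joint passes its speed limit or range.

## Robot

A 7-joint arm with a two-finger parallel gripper is mounted at the origin on the work surface. World frame = base frame: x ahead of the robot, y to its left, z up, the work surface at z = 0. Lengths are in m, angles in rad, forces in N, time in s.
With the tool pointing down it reaches from about 0.425 to 0.95 m from the base axis. Payload 4.7 kg.
Tool frame: the origin (TCP) lies on the centre line of the jaws, within the pads' length; the fingertips stand 14 mm ahead of it and the grasp point (between the pads) lies 5 mm behind it; z points along the fingers, y is the line along which they close (so a half turn about z gives the same grasp; the last joint's range is limited). The gripper opens to 85 mm and grips with 20 to 120 N. Pads are 22 mm wide; open, the fingers measure 114 mm over their backs; the gripper's body (76 mm by 85 mm) begins 54 mm behind the grasp point. The pads swing forward as they close: fully open they stand 13 mm farther back than shut.
Start: joints at [1.239, 0.469, -0.049, 1.532, 0.024, 1.141, -0.082], TCP at [0.201, -0.644, 0.245] pointing down, gripper open.
Joint ranges: [-2.59, 2.59], [-0.33, 1.99], [-1.39, 1.29], [0.1, 2.45], [-1.04, 4.18], [0.21, 1.99], [-2.66, 2.66]. Speed limits (rad/s): [2.57, 2.57, 3.14, 3.14, 3.14, 3.14, 3.14].

## Interface

Orientations are given as [roll, pitch, yaw] about the fixed x, y, z axes, in that order (R = Rz(yaw) Ry(pitch) Rx(roll)).
In Python, from cell import ctrl gives the robot as it stands. Calls block until the motion is done:
- ctrl.movep(position, orientation): joint-space move of the TCP to a pose.
- ctrl.movel(position, attitude=None, v=0.15, f_stop=None): straight line of the TCP; attitude=None keeps the orientation; v is the mean speed in m/s. With f_stop (N) it stops when the force on the tool has changed by that much, and returns True; else False.
- ctrl.set_joints(angles): joint-space move.
- ctrl.gripper_to(opening, grip_force=None): opening from 0.0 (shut) to 1.0 (fully open); grip_force is the grip in N (None keeps the last); returns when the fingers have stopped.
- ctrl.sleep(seconds).
- ctrl.ik(position, orientation): joint angles nearest the present ones, or None.
- ctrl.get_state(): the state.
- ctrl.capture(name): name is "scene" or "top" or "wrist"; returns (picture, depth): 480x640x3 uint8, red, green, blue; 480x640 float32, m along the optical axis (not along the pixel's ray), 0 where there is no reading.
- ctrl.calibration(name): a dict with "K" (3x3 intrinsics, pixels), "pose" (4x4, takes a point from camera to world coordinates). Camera axes: x right, y down, z forward; pixel columns grow to the right and rows downward; lengths in m; the calibration is good to about 2 mm. The wrist camera is an equidistant fisheye: a pixel r from the principal point sees the ray r / f radians off the axis. A picture is of the moment at which its call begins: read the wrist's pose just before it. calibration takes no time and is no camera call; for the wrist camera it gives the pose at the moment of the call.
A pose or a line that the arm cannot do raises ctrl.PlanningError and nothing moves.
- ctrl.finish_job(): hands the job in; it is judged then, once.
Trained networks look in the newest picture that a camera, given by its name, has taken for a name from the list of things; names that differ only in an ending like _2 or _b are one class to them, and where a whole thing is asked for, a point or a joint stands for the part that bears it (a point fixed in the world has none). Each returns a list of dicts, best first, with "score" (0 to 1); they miss things now and then, are a little off and sometimes report something else, mostly with a low value. They report only what shows in the picture. A call takes as long as a camera call. They do not tell look-alikes from the thing itself.
- ctrl.spot_in(camera, label): "bbox" ([left, top, right, bottom] in pixels, round what is visible of it).
The state is a dict: "time": time; "joints": joint angles; "qvel": joint speeds; "tau": joint torques, N m; "tcp_pos": TCP position; "tcp_rot": TCP orientation; "ft_force": force on the tool from outside, world axes, zero at the start; "ft_torque": the same for the moment, N m; "gripper_width": opening from 0.0 (shut) to 1.0 (fully open); "gripper_force": force on a finger pad.
Only numpy, scipy, OpenCV 4.12 (cv2) and the standard library are available. Lean on these libraries where they do the work, as an engineer would, in place of code of your own. Each camera call takes 0.05 s, during which the arm holds its last target. There are 200 camera calls.

## Working session

There is one attempt and no reset: what is moved stays moved. The work goes in short steps, each a Python script; the robot and the scene stay as the last script left them, time stands still between calls to the robot, and variables do not carry over. Pictures are saved under pics/ and viewed, at most 10 in all, crops included, and the job is handed in when it is done.

```bash
ls; mkdir -p pics
python3 - <<'E'
from cell import ctrl
import cv2,numpy as np
for c in ("top","scene"):
    im,d=ctrl.capture(c); cv2.imwrite(f"pics/{c}1.png",im[:,:,::-1]); np.save(f"pics/{c}1.npy",d)
    k=ctrl.calibration(c); print(c,k["K"].tolist(),np.round(k["pose"],4).tolist())
    for l in ("bowl","stand","small_bowl","mallet","bell"):
        print(l,[(np.round(r["bbox"]).tolist(),round(r["score"],2)) for r in ctrl.spot_in(c,l)])
s=ctrl.get_state();print(s["time"],s["tcp_pos"],s["tcp_rot"],s["ft_force"])
E
```

```text
pics
top [[443.76408424155045, 0.0, 312.73476737844874], [0.0, 443.76408424155045, 234.93432204919978], [0.0, 0.0, 1.0]] [[-0.0105, -0.9789, 0.2038, 0.2685], [-0.9999, 0.0114, 0.0034, -0.0805], [-0.0056, -0.2038, -0.979, 1.185], [0.0, 0.0, 0.0, 1.0]]
bowl [([339.0, 180.0, 414.0, 258.0], 0.67)]
stand [([337.0, 294.0, 400.0, 348.0], 0.85), ([318.0, 229.0, 387.0, 262.0], 0.63), ([418.0, 213.0, 486.0, 261.0], 0.57)]
small_bowl [([187.0, 211.0, 236.0, 260.0], 0.96)]
mallet [([279.0, 134.0, 294.0, 200.0], 0.62), ([401.0, 209.0, 410.0, 219.0], 0.35)]
bell [([280.0, 259.0, 300.0, 277.0], 0.66), ([371.0, 251.0, 385.0, 253.0], 0.55)]
scene [[624.4063929665894, 0.0, 318.8528020143513], [0.0, 624.4063929665894, 236.4852414818559], [0.0, 0.0, 1.0]] [[0.5328, 0.6756, -0.5096, 1.0756], [0.8462, -0.4317, 0.3123, -0.4407], [-0.009, -0.5976, -0.8017, 1.0375], [0.0, 0.0, 0.0, 1.0]]
bowl [([205.0, 221.0, 313.0, 338.0], 0.81)]
stand [([223.0, 269.0, 326.0, 356.0], 0.85), ([105.0, 330.0, 202.0, 407.0], 0.71), ([172.0, 196.0, 246.0, 254.0], 0.67), ([316.0, 206.0, 343.0, 246.0], 0.61), ([257.0, 224.0, 274.0, 230.0], 0.42)]
small_bowl [([410.0, 169.0, 464.0, 235.0], 0.77)]
mallet [([378.0, 287.0, 466.0, 372.0], 0.56), ([210.0, 285.0, 225.0, 298.0], 0.3)]
bell [([316.0, 208.0, 344.0, 247.0], 0.88), ([241.0, 298.0, 266.0, 314.0], 0.59)]
0.6 [ 0.20134608 -0.64427133  0.2453453 ] [ 3.14150031e+00 -3.64579626e-05  3.02882654e-01] [ 0.0508914   0.69779627 -0.05694714]
```

View pics/top1.png

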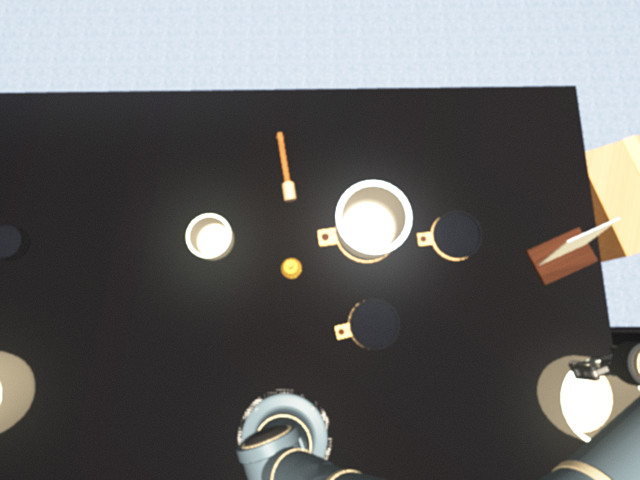

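View pics/scene1.png

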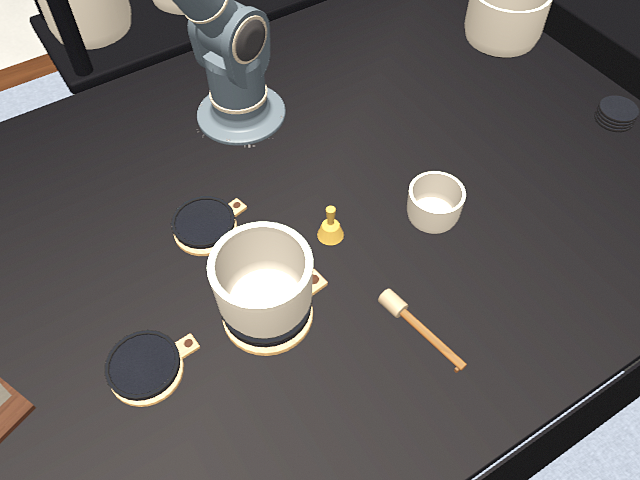

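The big bowl's rim is centred near (374,218) in the top view. Its stand's tab is at (326,237), pointing left (+y). The two empty stands are smaller decoys at (457,235) and (374,323).

```bash
cat > h.py <<'E'
import numpy as np,cv2
from scipy.optimize import least_squares
def cloud(d,k):
    v,u=np.mgrid[:480,:640]; K=k["K"]
    p=np.stack([(u-K[0,2])/K[0,0]*d,(v-K[1,2])/K[1,1]*d,d],-1)
    p=p@k["pose"][:3,:3].T+k["pose"][:3,3]; p[d<=0]=np.nan; return p
def circ(P):
    f=lambda q:np.hypot(P[:,0]-q[0],P[:,1]-q[1])-q[2]
    r=least_squares(f,[*np.median(P,0)[:2],.082],loss="soft_l1",f_scale=.003)
    return r.x,np.std(r.fun)
E
python3 - <<'E'
from cell import ctrl; from h import *
for c,box,tab in (("top",(330,170,422,268),(314,222,340,250)),("scene",(200,215,320,345),(304,264,330,300))):
    P=cloud(np.load(f"pics/{c}1.npy"),ctrl.calibration(c)); im=cv2.imread(f"pics/{c}1.png").astype(int)
    l,t,r,b=box; Q=P[t:b,l:r].reshape(-1,3); Q=Q[~np.isnan(Q[:,2])]
    print("max z pct",np.percentile(Q[:,2],[80,90,99]))
    R=Q[(Q[:,2]>.170)&(Q[:,2]<.182)]; q,s=circ(R); print(c,len(R),q,s,np.median(R[:,2]))
    l,t,r,b=tab; T=P[t:b,l:r].reshape(-1,3); C=im[t:b,l:r].reshape(-1,3)
    rad=np.hypot(*(T[:,:2]-q[:2]).T)
    m=(C[:,2]>C[:,0]+25)&(C[:,2]>90)&(T[:,2]<.03)&(rad>.098)&(rad<.14)
    m_=T[m].mean(0); print("tab",m.sum(),m_,rad[m].min(),rad[m].max(),np.degrees(np.arctan2(*(m_[:2]-q[:2])[::-1])))
    if c=="top": cen=q
for yaw in np.arange(-3,3.2,.5):
    ok=sum(ctrl.ik([cen[0]+.082*np.cos(a),cen[1]+.082*np.sin(a),.19],[np.pi,0,yaw]) is not None for a in np.arange(0,6.28,.5))
    print(round(yaw,2),ok,end="; ")
E
```

```text
max z pct [0.12850823 0.17549062 0.17946664]
top 1191 [ 0.52195566 -0.21866188  0.08216296] 0.0037318029980859427 0.1768892118048535
tab 202 [ 0.50759586 -0.10421205  0.01076669] 0.09829709573851235 0.13327144500753474 97.1514165315553
max z pct [0.15653706 0.17597671 0.17926925]
scene 2326 [ 0.52334588 -0.21921129  0.0820563 ] 0.004031526994184218 0.17675739177490618
tab 239 [ 0.51582072 -0.10170548  0.01275297] 0.0981080348869379 0.13908296477367543 93.6642579096452
-3.0 13; -2.5 13; -2.0 13; -1.5 13; -1.0 13; -0.5 13; 0.0 13; 0.5 13; 1.0 13; 1.5 13; 2.0 13; 2.5 13; 3.0 13;
```

Run:
```python
from cell import ctrl; from h import *
C=np.array([.5225,-.219]);a0=np.radians(96)
ctrl.gripper_to(0.0,20)
s=ctrl.get_state();p=s["tcp_pos"];ctrl.movel([p[0],p[1],.30],v=.2)
xy=C+.082*np.array([np.cos(a0),np.sin(a0)])
ctrl.movep([*xy,.25],[np.pi,0,.3])
s=ctrl.get_state();print(s["time"],s["joints"],s["tcp_pos"],s["ft_force"],s["gripper_width"])
im,d=ctrl.capture("scene");a=cv2.resize(im[180:380,150:400],(750,600));cv2.imwrite("pics/s2.png",a[:,:,::-1])
```

```text
3.9333 [ 0.56157298  0.2663831  -0.4535353   1.8458593   0.13311533  1.05903998
 -1.21643865] [ 0.51382795 -0.13875589  0.24994449] [-0.78523119  0.59698712  0.84848592] -0.0019513801437907883
```

View pics/s2.png

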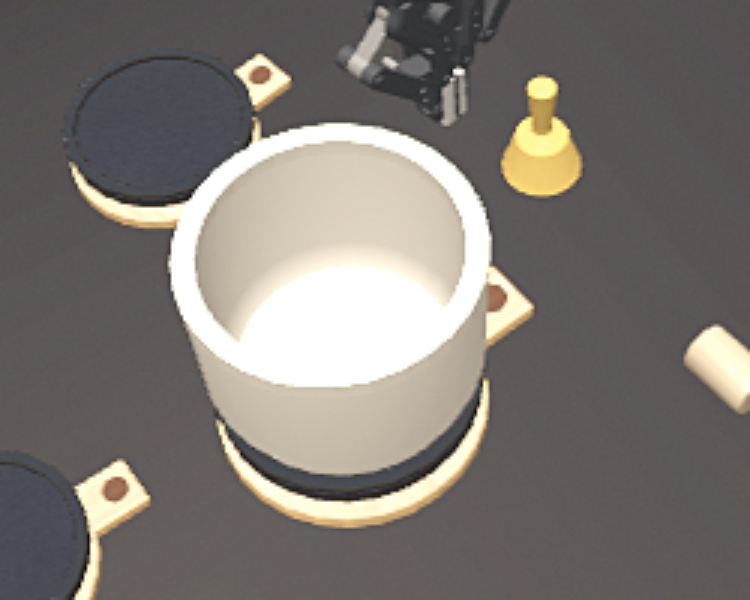

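The closed fingertips, at (450,118) in the crop, hang over the tab side of the rim. Next is a gentle descent onto it.

Run:
```python
from cell import ctrl; from h import *
s=ctrl.get_state();x,y,_=s["tcp_pos"]
ctrl.movel([x,y,.208],v=.08); ctrl.sleep(.3)
f=[]
for i in range(8): ctrl.sleep(.03); f.append(ctrl.get_state()["ft_force"])
f0=np.mean(f,0); print(f0,np.std(f,0))
print(ctrl.movel([x,y,.180],v=.012,f_stop=1.5))
ctrl.sleep(.2)
f=[]
for i in range(8): ctrl.sleep(.03); f.append(ctrl.get_state()["ft_force"])
s=ctrl.get_state();print(s["time"],s["tcp_pos"],np.mean(f,0)-f0)
np.save("f0.npy",f0)
```

```text
[-0.03167582 -0.07553703  0.10101487] [0.57119904 0.42379075 0.43490809]
True
7.1333 [ 0.51376381 -0.13867523  0.18960309] [ 1.35122362 -0.53552748  2.96728493]
```

```bash
cat > sweep.py <<'E'
from cell import ctrl; from h import *
import sys
C=np.array([.5225,-.219]); f0=np.load("f0.npy")
def sweep(d0,d1,z,step=7.5):
    for d in np.arange(d0+step,d1+.1,step):
        a=np.radians(96-d); ctrl.movel([*(C+.082*np.array([np.cos(a),np.sin(a)])),z],v=.04)
        f=[]
        for i in range(4): f.append(ctrl.get_state()["ft_force"]-f0); ctrl.sleep(.02)
        F=np.mean(f,0); s=ctrl.get_state()
        print(d,round(s["time"],1),"z",round(z,4),np.round(s["tcp_pos"],4),"F",np.round(F,1))
        if F[2]>8: print("HIGH"); break
        z-=.0005*(F[2]<2.0); z+=.0005*(F[2]>5.5)
    return z
E
python3 - <<'E'
from sweep import *
z=sweep(-7.5,45,.1875); print(z)
im,d=ctrl.capture("scene");a=cv2.resize(im[180:380,150:400],(750,600));cv2.imwrite("pics/s3.png",a[:,:,::-1])
E
```

```text
0.0 7.5 z 0.1875 [ 0.5137 -0.1379  0.1874] F [ 0.3 -1.4  4.3]
7.5 7.9 z 0.1875 [ 0.5251 -0.1365  0.1875] F [-1.   0.3  4.4]
15.0 8.4 z 0.1875 [ 0.5362 -0.138   0.1877] F [0.2 0.6 3.9]
22.5 8.9 z 0.1875 [ 0.5464 -0.1406  0.1877] F [0.1 0.4 3.6]
30.0 9.4 z 0.1875 [ 0.5565 -0.1443  0.1877] F [-0.  -0.2  4. ]
37.5 9.9 z 0.1875 [ 0.566  -0.1494  0.1877] F [0.3 0.3 3.4]
45.0 10.3 z 0.1875 [ 0.5747 -0.1557  0.1877] F [-0.1 -0.4  4.1]
0.1875
```

View pics/s3.png

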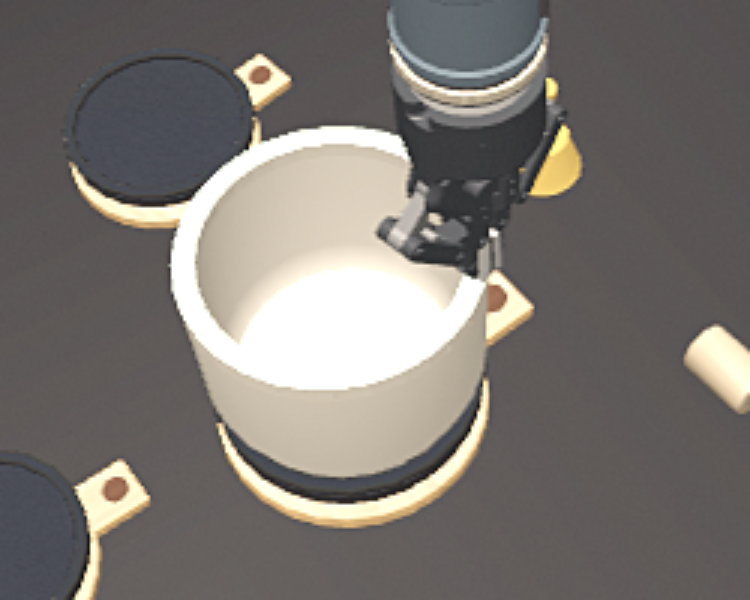

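The fingertips, at (490,270), are on the rim 45° past the tab, and the bowl has not moved. The force is about 4 N, so I'll continue.

Run:
```python
from sweep import *
z=sweep(45,195,.1875); print(z)
im,d=ctrl.capture("scene");a=cv2.resize(im[180:380,150:400],(750,600));cv2.imwrite("pics/s4.png",a[:,:,::-1])
P=cloud(d,ctrl.calibration("scene"))[215:345,200:320].reshape(-1,3);P=P[(P[:,2]>.166)&(P[:,2]<.180)]
print(circ(P),np.median(P[:,2]))
```

```text
52.5 10.9 z 0.1875 [ 0.5824 -0.163   0.1876] F [0.1 0.4 3.4]
60.0 11.4 z 0.1875 [ 0.5893 -0.1714  0.1876] F [0.5 0.1 3.7]
67.5 11.8 z 0.1875 [ 0.5949 -0.1806  0.1876] F [0.1 0.4 4.6]
75.0 12.3 z 0.1875 [ 0.5993 -0.1904  0.1876] F [ 0.1 -0.4  3.7]
82.5 12.8 z 0.1875 [ 0.6024 -0.2007  0.1876] F [-0.3  0.4  4.3]
90.0 13.3 z 0.1875 [ 0.6041 -0.2113  0.1876] F [ 0.3 -0.3  3.8]
97.5 13.8 z 0.1875 [ 0.6044 -0.2221  0.1875] F [ 0.  -0.1  4. ]
105.0 14.3 z 0.1875 [ 0.6034 -0.2328  0.1875] F [ 0.  -0.3  3.7]
112.5 14.8 z 0.1875 [ 0.6009 -0.2432  0.1875] F [-0.2  0.6  4.2]
120.0 15.2 z 0.1875 [ 0.5971 -0.2533  0.1875] F [ 0.1 -0.   3.9]
127.5 15.7 z 0.1875 [ 0.592  -0.2627  0.1875] F [0.4 0.5 4.2]
135.0 16.2 z 0.1875 [ 0.5857 -0.2714  0.1874] F [0.2 0.2 3.9]
142.5 16.7 z 0.1875 [ 0.5784 -0.2792  0.1874] F [0.  0.1 3.7]
150.0 17.2 z 0.1875 [ 0.57   -0.286   0.1874] F [-0.3  0.4  3.5]
157.5 17.6 z 0.1875 [ 0.5609 -0.2916  0.1874] F [0.  0.  3.7]
165.0 18.1 z 0.1875 [ 0.5511 -0.296   0.1873] F [-0.3  0.1  3.6]
172.5 18.6 z 0.1875 [ 0.5409 -0.299   0.1873] F [-0.3 -0.1  4.2]
180.0 19.1 z 0.1875 [ 0.5303 -0.3008  0.1874] F [ 0.1 -0.   3.7]
187.5 19.6 z 0.1875 [ 0.5196 -0.3011  0.1874] F [0.2 0.1 3.7]
195.0 20.1 z 0.1875 [ 0.509  -0.3     0.1873] F [0.2 0.1 4.2]
0.1875
(array([ 0.52400386, -0.2191122 ,  0.08186185]), np.float64(0.004071936880128977)) 0.17383926837764946
```

View pics/s4.png

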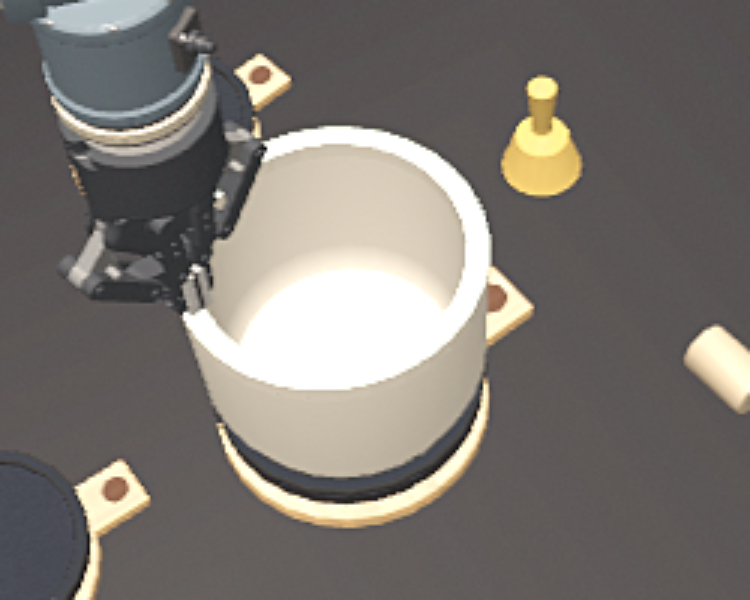

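The fingertips, at (195,305), are on the rim past the far side. The bowl has not shifted (centre within 1 mm). I'll finish the lap and lift off.

Run:
```python
from sweep import *
z=sweep(195,367.5,.1875); print(z)
ctrl.sleep(.2)
p=ctrl.get_state()["tcp_pos"];ctrl.movel([p[0],p[1],.32],v=.06)
ctrl.movep([.45,.05,.35],[np.pi,0,.3]); ctrl.sleep(.5)
for c in ("scene","top"):
    im,d=ctrl.capture(c)
    b=(slice(215,345),slice(200,320)) if c=="scene" else (slice(170,268),slice(330,422))
    P=cloud(d,ctrl.calibration(c))[b].reshape(-1,3);P=P[(P[:,2]>.170)&(P[:,2]<.182)]
    print(c,circ(P),np.median(P[:,2]))
    cv2.imwrite(f"pics/{c}5.png",im[:,:,::-1])
print(ctrl.get_state()["time"])
```

```text
202.5 20.6 z 0.1875 [ 0.4986 -0.2975  0.1874] F [0.4 0.2 3.8]
210.0 21.1 z 0.1875 [ 0.4885 -0.2937  0.1873] F [0.2 0.2 4.1]
217.5 21.6 z 0.1875 [ 0.479  -0.2886  0.1873] F [-0.5  0.3  4.2]
225.0 22.1 z 0.1875 [ 0.4703 -0.2823  0.1873] F [-0.4  0.1  4. ]
232.5 22.5 z 0.1875 [ 0.4625 -0.275   0.1873] F [0.1 0.6 3.7]
240.0 23.0 z 0.1875 [ 0.4557 -0.2666  0.1873] F [0.5 0.6 4.1]
247.5 23.5 z 0.1875 [ 0.4501 -0.2575  0.1874] F [0.1 0.1 3.6]
255.0 24.0 z 0.1875 [ 0.4457 -0.2477  0.1874] F [0.2 0.6 4. ]
262.5 24.5 z 0.1875 [ 0.4426 -0.2374  0.1874] F [0.5 0.1 4.1]
270.0 24.9 z 0.1875 [ 0.4408 -0.2268  0.1874] F [0.  0.6 3.6]
277.5 25.4 z 0.1875 [ 0.4405 -0.2161  0.1874] F [-0.   0.8  3.7]
285.0 25.9 z 0.1875 [ 0.4416 -0.2054  0.1874] F [-0.1  0.6  3.8]
292.5 26.4 z 0.1875 [ 0.4441 -0.195   0.1875] F [0.5 0.1 3.8]
300.0 26.9 z 0.1875 [ 0.4479 -0.1849  0.1875] F [0.2 0.6 3.7]
307.5 27.4 z 0.1875 [ 0.4529 -0.1755  0.1875] F [0.  0.3 4.1]
315.0 27.9 z 0.1875 [ 0.4592 -0.1668  0.1876] F [-0.   0.3  4. ]
322.5 28.3 z 0.1875 [ 0.4666 -0.159   0.1876] F [0.2 0.4 3.5]
330.0 28.8 z 0.1875 [ 0.4749 -0.1522  0.1876] F [-0.1  0.3  3.4]
337.5 29.3 z 0.1875 [ 0.484  -0.1465  0.1876] F [-0.2  0.1  3.8]
345.0 29.8 z 0.1875 [ 0.4938 -0.1421  0.1877] F [0.5 0.3 4.1]
352.5 30.3 z 0.1875 [ 0.504  -0.139   0.1877] F [-0.  -0.3  3.7]
360.0 30.8 z 0.1875 [ 0.5146 -0.1373  0.1877] F [-0.2  0.2  3.7]
367.5 31.2 z 0.1875 [ 0.5254 -0.137   0.1877] F [0.  0.3 3.3]
0.1875
scene (array([ 0.52334482, -0.21923992,  0.08211893]), np.float64(0.004043830193914656)) 0.17675990942665482
top (array([ 0.52185187, -0.21864508,  0.08215877]), np.float64(0.00379352933827071)) 0.17693960028929778
35.225
```

View pics/scene5.png

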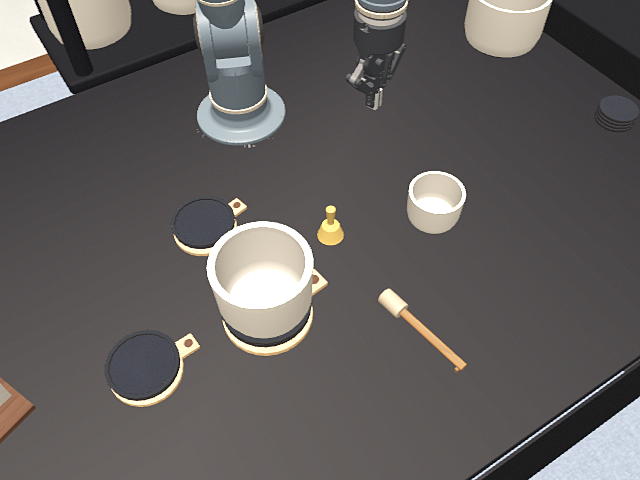

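The hand is clear at (373,100). The bowl, bell (330,227), mallet and small bowl look the same as at the start.

```bash
python3 -c "
from cell import ctrl
print(ctrl.finish_job())"
```

```text
the job is handed in; nothing more can be done
None
```

I ran the fingertips once clockwise round the big bowl's rim, from the tab back to the tab, at about 4 N; the bowl ended where it started (measured within 1 mm), and I handed the job in at about 35 s, though no verdict was returned.

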